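# Ratchet the book press tight

## Task

The green book has just been re-glued. Take hold of the ratchet wrench on top of its press and swing it back and forth, clockwise (seen from above) to tighten, letting it slip freely on the way back, until the plate is pressed firmly down on the book, then let go. Leave the wrench of the other press, which already holds a red book tight, as it is.

Things in the scene. Friction and masses are not known exactly. Their poses are not given: they have to be found in the camera images.
- green_press: Fixed grey steel book press holding the green book (156 x 168 x 32 mm): base 170 x 250 mm, two posts, crosshead (100 x 250 mm, top at 127 mm) with a vertical screw. Origin: centre of the underside, on the screw's axis; x away from the robot (turned up to 0.3 rad), crosshead along y, z up. Stop pins let its wrench swing 0.65 rad to either side of the press's -x direction, no farther.
- green_grip (a point): Middle of the black grip (bar 110 long, 22 wide, 20 mm high) of the ratchet wrench seated on the green press's screw: 145 mm from the screw's axis, 152 mm up, x axis along it to the screw. Swung level clockwise from above (towards press +y) it turns the screw, after up to 0.16 rad of play, with 4 N; swung back it slips freely. Tight, a clutch slips at about 9 N: it cannot be overtightened.
- green_screw (a joint): Turn of the green press's screw, rad, growing as it is tightened (clockwise from above); starts at 0 to 0.8. Each rad lowers the dark steel plate (100 x 155 mm) by 4.5 mm; the plate meets the book at 3.0 and presses firmly from 3.1 on; the clutch slips near 3.4. The screw stays where it is left (eases back under 0.1 from fully tight).
- red_grip (a point): Middle of the grip of the like wrench on the like press that holds a red-covered book and is already tight; same sizes as the other. To be left as it is.

How it is judged:
By the outcome, as a careful person would: the job done as asked, in the order asked, and still so for the second after the job is handed in, with the robot touching nothing.
It also fails if it takes over 58 s, if anything falls off the work surface, if the arm or the gripper's body presses on something with over 40 N, if the wrist force passes 120 N, or if a joint passes its speed limit or range.

## Robot

A 6-joint arm with a two-finger parallel gripper is mounted at the origin on the work surface. World frame = base frame: x ahead of the robot, y to its left, z up, the work surface at z = 0. Lengths are in mm, angles in rad, forces in N, time in s.
With the tool pointing down it reaches from about 275 to 825 mm from the base axis. Payload 4.9 kg.
Tool frame: the origin (TCP) lies at the very end of the fingers, on their centre line; the grasp point (between the pads) lies 19 mm behind it; z points along the fingers, y is the direction in which the jaws open and shut (so a half turn about z gives the same grasp; the last joint's range is limited). The gripper opens to 85 mm and grips with 20 to 120 N. Pads are 22 mm wide; open, the fingers measure 114 mm over their backs; the gripper's body (76 mm by 85 mm) begins 54 mm behind the grasp point. The pads swing forward as they close: fully open they stand 13 mm farther back than shut.
Start: joints at [1.006, 0.326, -0.193, 1.052, 0, 1.437], TCP at [229.676, 499.768, 231.281] pointing down, gripper open.
Joint ranges: [-2.65, 2.65], [-0.97, 1.79], [-1.3, 1.35], [-1.93, 2.1], [-1.47, 1.37], [-3.14, 3.14]. Speed limits (rad/s): [2.57, 2.57, 3.14, 3.14, 3.14, 3.14].

## Interface

Orientations are given as [roll, pitch, yaw] about the fixed x, y, z axes, in that order (R = Rz(yaw) Ry(pitch) Rx(roll)).
In Python, from bench import bot, solve_ik, imaging gives the robot as it stands. Calls block until the motion is done:
- bot.move_ptp(position, orientation): joint-space move of the TCP to a pose.
- bot.movel(position, rot=None, max_speed=150, threshold=None): straight line of the TCP; rot=None keeps the orientation; max_speed is the mean speed in mm/s. With threshold (N) it stops when the force on the tool has changed by that much, and returns True; else False.
- bot.move_j(angles): joint-space move.
- bot.grip(opening, effort=None): opening from 0.0 (shut) to 1.0 (fully open); effort is the grip in N (None keeps the last); returns when the fingers have stopped.
- bot.dwell(seconds).
- solve_ik(position, orientation): joint angles nearest the present ones, or None.
- bot.get_state(): the state.
- imaging.capture(name): name is "side" or "top"; returns the picture (420x560x3 uint8, blue, green, red); there is no depth.
- imaging.camera_model(name): a dict with "K" (3x3 intrinsics, pixels), "position" and "rotation" of the camera in the world. Camera axes: x right, y up, looking along -z (the intrinsics and any distortion apply to the point x, -y, -z); pixel columns grow to the right and rows downward; lengths in mm; the calibration is good to about 2 mm. A picture is of the moment at which its call begins. camera_model takes no time and is no camera call.
A pose or a line that the arm cannot do raises bot.IKError and nothing moves.
- bot.sign_off(): hands the job in, once; it reports no verdict.
The state is a dict: "t": time; "qpos": joint angles; "joint_velocities": joint speeds; "effort": joint torques, N m; "tcp_pos": TCP position; "orientation": TCP orientation; "contact_force": force on the tool from outside, world axes, zero at the start; "wrist_torque": the same for the moment, N m; "opening": opening from 0.0 (shut) to 1.0 (fully open).
Only numpy, scipy, OpenCV 4.12 (cv2) and the standard library are available. Lean on these libraries where they do the work, as an engineer would, in place of code of your own. Each camera call takes 0.05 s, during which the arm holds its last target.

## Working session

There is one attempt and no reset: what is moved stays moved. The work goes in short steps, each a Python script; the robot and the scene stay as the last script left them, time stands still between calls to the robot, and variables do not carry over. Pictures are saved under pics/ and viewed, and the job is handed in when it is done.

```bash
mkdir -p pics; python3 - <<'E'
from bench import bot, solve_ik, imaging
import cv2
for n in("top","side"):
    im=imaging.capture(n); cv2.imwrite(f"pics/{n}0.png",im)
    m=imaging.camera_model(n); print(n,m)
print(bot.get_state())
E
```

```text
top {'K': array([[492.84825479,   0.        , 281.61126937],
       [  0.        , 492.84825479, 206.545497  ],
       [  0.        ,   0.        ,   1.        ]]), 'position': array([ 406.17895353,  -13.46674608, 1244.90002482]), 'rotation': array([ 0.11406845,  0.00507464, -1.57076074])}
side {'K': array([[502.08647238,   0.        , 277.58328772],
       [  0.        , 502.08647238, 207.81376298],
       [  0.        ,   0.        ,   1.        ]]), 'position': array([  -4.95547377, -591.85637182,  900.24087153]), 'rotation': array([ 0.77278701, -0.01509454, -0.70397584])}
{'t': 0.1, 'qpos': array([ 1.00581801e+00,  3.26869463e-01, -1.93476744e-01,  1.05202979e+00,
        1.65628768e-05,  1.43657504e+00]), 'joint_velocities': array([-3.63816233e-04, -1.77932052e-03,  2.66443015e-03, -1.51931105e-03,
        8.07930013e-05, -4.36624324e-04]), 'effort': array([ 4.22211770e-04, -4.44238579e+01,  2.63039070e+01,  7.89936661e-03,
       -1.75292676e-04, -5.69498923e-06]), 'tcp_pos': array([229.36735878, 499.30892109, 230.58303059]), 'orientation': array([-3.14002941e+00, -2.27802555e-04,  2.71083543e+00]), 'contact_force': array([-0.4622155 ,  0.46928723,  0.26945282]), 'wrist_torque': array([ 0.01801096,  0.00649671, -0.01071478]), 'opening': 1.0028680615384742}
```

View pics/top0.png

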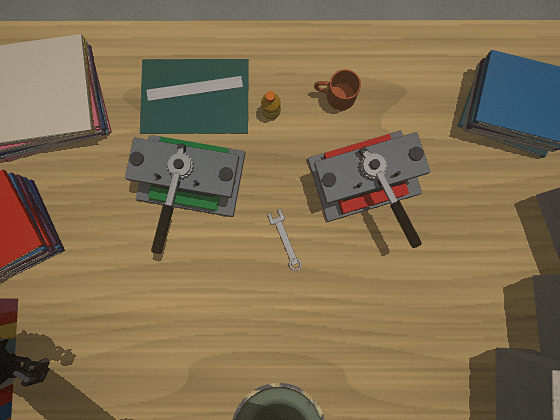

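View pics/side0.png

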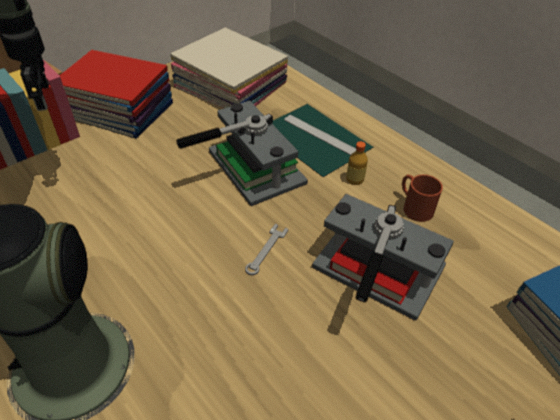

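The green press is at the left, with its screw near (178,163) in the top view and its grip near (162,229). The red press is at the right. I'll enlarge both views of the green press.

```bash
cat > h.py <<'E'
import numpy as np, cv2
from scipy.spatial.transform import Rotation as Ro
from bench import bot, solve_ik, imaging
def cam(n):
    m=imaging.camera_model(n); return m["K"],np.array(m["position"]),Ro.from_euler('xyz',m["rotation"]).as_matrix()
def proj(n,p):
    K,c,R=cam(n); q=(np.atleast_2d(p)-c)@R; q=q*[1,-1,-1]; q=q@K.T; return q[:,:2]/q[:,2:]
def unproj(n,uv,z):
    K,c,R=cam(n); d=np.linalg.inv(K)@[uv[0],uv[1],1]; d=R@(d*[1,-1,-1]); return c+d*(z-c[2])/d[2]
def crop(n,x,y,w,h,s,f):
    im=imaging.capture(n); cv2.imwrite(f,cv2.resize(im[y:y+h,x:x+w],None,fx=s,fy=s,interpolation=cv2.INTER_CUBIC))
E
python3 - <<'E'
from h import *
crop("top",110,120,150,140,4,"pics/t1.png"); crop("side",165,90,150,120,5,"pics/s1.png")
print(proj("top",[0,0,0]),proj("side",[0,0,0]),imaging.camera_model("top").keys())
E
```

```text
[[278.64595962 432.24196924]] [[ 71.60113094 364.64554431]] dict_keys(['K', 'position', 'rotation'])
```

View pics/t1.png

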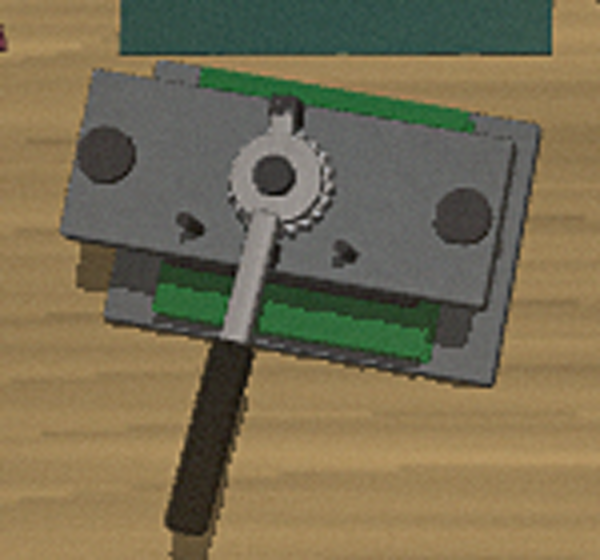

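View pics/s1.png

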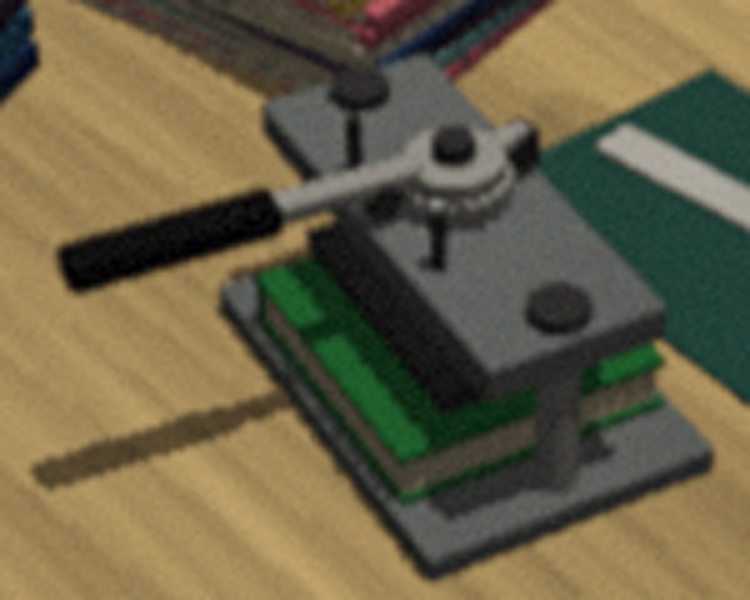

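In the enlarged top view the crosshead corners are at about (95,68), (515,142), (485,307) and (62,235). The grip top runs from (232,342) to (187,530), and the hub cap is at (274,175).

```bash
python3 - <<'E'
from h import *
f=lambda u,v:((u+.5)/4-.5+110,(v+.5)/4-.5+120)
fs=lambda u,v:((u+.5)/5-.5+165,(v+.5)/5-.5+90)
C=np.array([unproj("top",f(*p),127) for p in[(95,68),(515,142),(485,307),(62,235)]])
print(C.round(1)); c=C.mean(0); print("centre",c, "sizes",[np.linalg.norm(C[i]-C[i-1]).round(1) for i in range(4)])
d=(C[0]+C[3]-C[1]-C[2]); yaw=np.arctan2(-d[0],d[1]); print("yaw",yaw)
a=unproj("top",f(232,342),162);b=unproj("top",f(187,530),162);print(a,b)
m=(a+b)/2; print("grip",m,np.hypot(*(m-c)[:2]),"ang rel press",np.arctan2(*(c-m)[[1,0]])-yaw, np.arctan2(*(a-b)[[1,0]])-yaw)
for z in (160,170,175): print("hub",unproj("top",f(274,175),z))
# side check
for p in ((273,190),(65,250)): print("side grip top edge",unproj("side",fs(*p),162))
print("side C",[unproj("side",fs(*p),127).round(1) for p in((425,55),(665,305),(490,370),(265,100))])
E
```

```text
[[698.  336.8 127. ]
 [654.   92.2 127. ]
 [557.8 108.4 127. ]
 [599.7 352.4 127. ]]
centre [627.36699618 222.44533651 127.        ] sizes [np.float64(99.5), np.float64(248.6), np.float64(97.6), np.float64(247.6)]
yaw -0.17427724765850258
[533.54838392 244.51340379 162.        ] [429.86371649 266.45778172 162.        ]
grip [481.70605021 255.48559276 162.        ] 149.3612055208028 ang rel press -0.04877822561510739 -0.03429028067321366
hub [627.95994596 223.92119285 160.        ]
hub [625.91569315 221.73308396 170.        ]
hub [624.89356675 220.63902952 175.        ]
side grip top edge [536.10803575 246.97911437 162.        ]
side grip top edge [432.97805591 270.68197085 162.        ]
side C [array([696.4, 333.4, 127. ]), array([654.7,  92.1, 127. ]), array([558.8, 108.5, 127. ]), array([604.6, 353.6, 127. ])]
```

```bash
cat >> h.py <<'E'
C=np.array([627.,222.5]); YAW=-0.174; RAD=145.
def pose(a,z=133.):
    th=np.pi+YAW+a
    return [C[0]+RAD*np.cos(th),C[1]+RAD*np.sin(th),z],[np.pi,0,(th+np.pi)%(2*np.pi)-np.pi]
def tang(a):  # clockwise force needed direction; returns reaction on tool (tangential, radial, z)
    th=np.pi+YAW+a; F=np.array(bot.get_state()["contact_force"])
    return np.round([F@[-np.sin(th),np.cos(th),0],F@[np.cos(th),np.sin(th),0],F[2]],1)
def swing(a0,a1,n,speed):
    out=[]
    for a in np.linspace(a0,a1,n+1)[1:]:
        p,o=pose(a); bot.movel(p,rot=o,max_speed=speed); out.append(list(tang(a)))
    return out
E
python3 - <<'E'
from h import *
print([None if (q:=solve_ik(*pose(a))) is None else q.round(2) for a in(-.62,0,.62)])
p,o=pose(-.04,240); bot.move_ptp(p,o)
bot.grip(.75,40)
p,o=pose(-.04); print(bot.movel(p,rot=o,max_speed=100,threshold=12))
s=bot.get_state(); print(s["t"],s["tcp_pos"],s["contact_force"])
crop("top",110,120,150,140,4,"pics/t2.png"); crop("side",165,60,150,120,5,"pics/s2.png")
E
```

```text
[array([ 0.44,  0.53, -0.14,  0.9 ,  0.  ,  1.23]), array([ 0.34,  0.4 , -0.35,  0.82,  0.  ,  0.51]), array([ 0.17,  0.36, -0.41,  0.8 ,  0.  , -0.28])]
False
3.1 [485.82795541 253.47027898 133.63278311] [ 0.12401643 -0.36908755 -0.23287551]
```

View pics/s2.png

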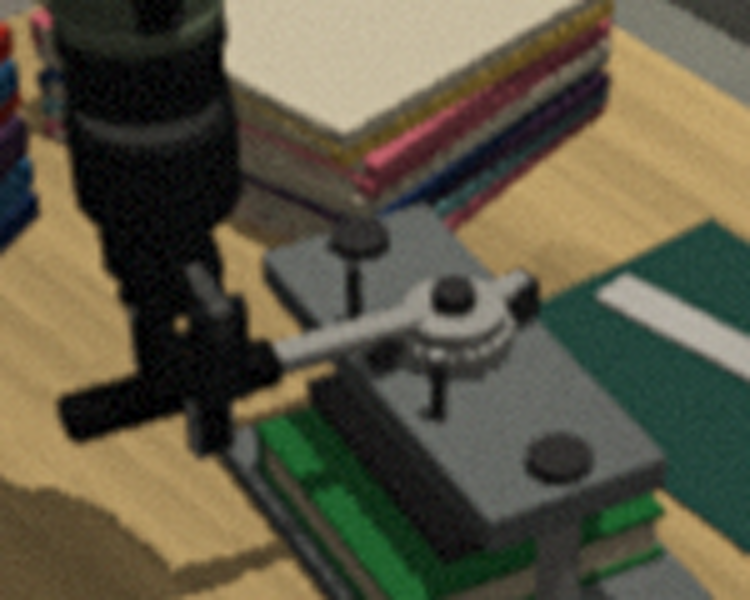

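View pics/t2.png

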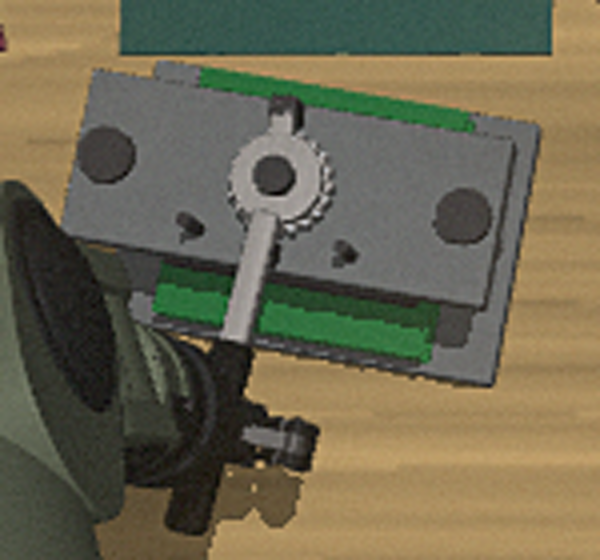

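The fingers straddle the grip, around (200,380) in the side crop. I'll close them and swing back to the start of the first stroke.

```bash
python3 - <<'E'
from h import *
bot.grip(0.0,50)
s=bot.get_state(); print(s["t"],s["opening"],tang(-.04))
print("back",swing(-.04,.6,5,120)); print(bot.get_state()["t"])
print("fwd",swing(.6,-.6,8,120)); print(bot.get_state()["t"],bot.get_state()["opening"],bot.get_state()["tcp_pos"])
crop("top",110,120,150,140,4,"pics/t3.png"); crop("side",165,60,150,120,5,"pics/s3.png")
E
```

```text
3.65 0.24627361441755816 [-2.   0.8  3.3]
back [[np.float64(-2.3), np.float64(0.5), np.float64(4.2)], [np.float64(-0.4), np.float64(1.0), np.float64(5.4)], [np.float64(1.8), np.float64(0.8), np.float64(6.0)], [np.float64(1.8), np.float64(-0.0), np.float64(5.2)], [np.float64(-1.2), np.float64(1.1), np.float64(5.2)]]
5.1917
fwd [[np.float64(0.9), np.float64(0.9), np.float64(5.9)], [np.float64(2.0), np.float64(1.2), np.float64(7.4)], [np.float64(0.4), np.float64(1.6), np.float64(7.5)], [np.float64(0.3), np.float64(1.6), np.float64(7.8)], [np.float64(-0.1), np.float64(2.5), np.float64(7.9)], [np.float64(0.8), np.float64(3.2), np.float64(8.8)], [np.float64(0.3), np.float64(3.2), np.float64(9.2)], [np.float64(0.2), np.float64(5.0), np.float64(8.8)]]
7.8583 0.24868831799727698 [522.99749538 324.31983656 133.37810828]
```

View pics/s3.png

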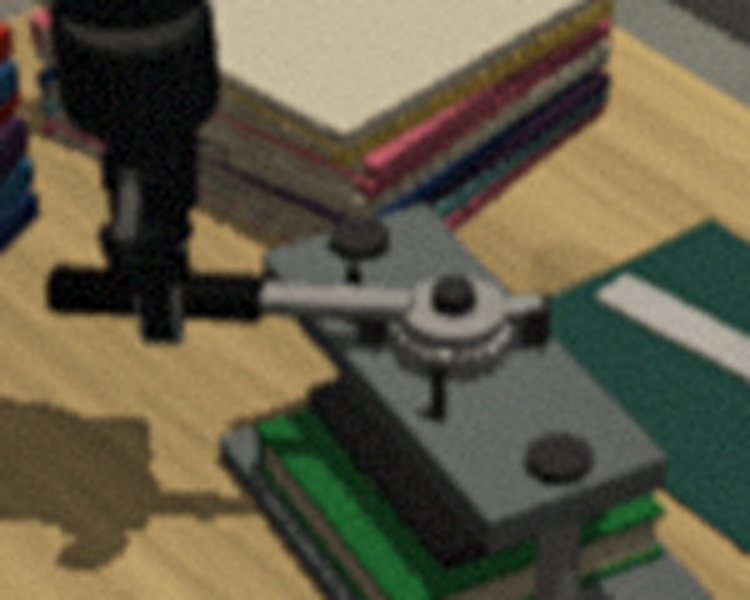

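View pics/t3.png

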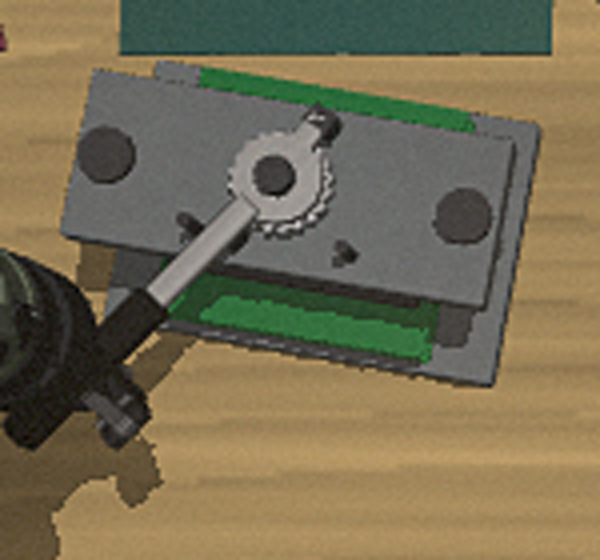

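The wrench is at its clockwise end, with the grip near (85,360) in the top crop and held well. I'll do more strokes and track the plate edge in the side view.

```bash
python3 - <<'E'
from h import *
ims=[cv2.imread("pics/side0.png")]
ims.append(imaging.capture("side"))
for k in range(2):
    print("back",np.round(swing(-.6,.6,6,140),1)[:,0])
    print("fwd",np.round(swing(.6,-.6,8,120),1)[:,0]); print(bot.get_state()["t"])
    ims.append(imaging.capture("side"))
cv2.imwrite("pics/cmp.png",np.vstack([np.hstack([cv2.resize(i[120:190,215:305],None,fx=4,fy=4,interpolation=cv2.INTER_CUBIC) for i in ims[j:j+2]]) for j in(0,2)]))
E
```

```text
back [-0.4 -0.9  0.9 -1.6 -1.9 -1.6]
fwd [ 0.1  0.6 -0.9  0.5  0.2  0.6  0.6  0.4]
12.825
back [-1.  -1.   0.7 -1.1 -1.  -1.5]
fwd [ 0.4  1.2 -0.3  1.7  2.5  2.7  2.8  3.6]
17.6917
```

View pics/cmp.png

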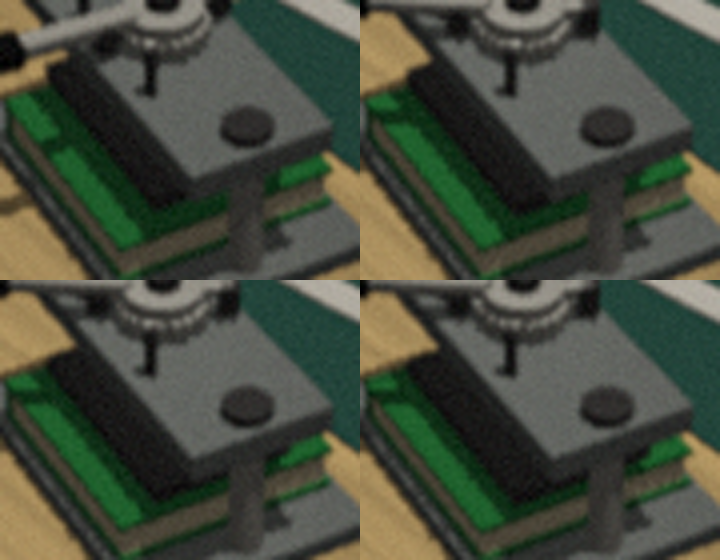

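The plate edge drops with every stroke: its near corner goes from about (165,207) to (525,502−280). Resistance rose late in stroke 3. I'll do two more strokes until the clutch slips.

```bash
python3 - <<'E'
from h import *
ims=[imaging.capture("side")]
for k in range(2):
    print("back",np.round(swing(-.6,.6,6,140),1)[:,0])
    print("fwd",np.round(swing(.6,-.6,8,120),1)[:,0]); print(bot.get_state()["t"],bot.get_state()["opening"])
    ims.append(imaging.capture("side"))
cv2.imwrite("pics/cmp2.png",np.hstack([cv2.resize(i[120:190,215:280],None,fx=4,fy=4,interpolation=cv2.INTER_CUBIC) for i in ims]))
E
```

```text
back [ 0.1 -0.1 -1.  -1.5 -1.6 -2.5]
fwd [1.  1.2 2.5 3.1 3.6 3.1 3.1 3.2]
22.6083 0.25235247161656954
back [-0.3 -0.  -1.3 -0.7 -2.  -1.3]
fwd [0.8 2.  2.6 3.  3.5 2.5 3.5 3. ]
27.475 0.2500188282067853
```

View pics/cmp2.png

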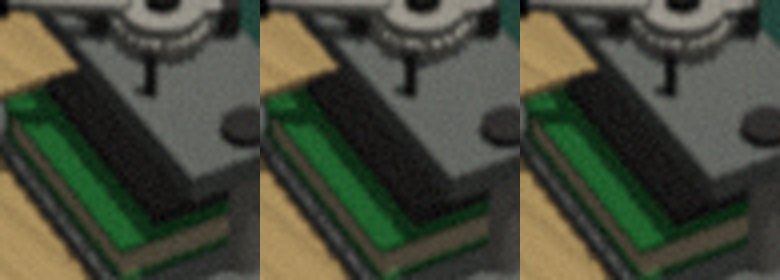

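The plate has not moved over the last two strokes, and the force plateaus early in each one, so the clutch is slipping. I'll release, lift clear and check.

```bash
python3 - <<'E'
from h import *
bot.grip(.75)
p,o=pose(-.6,250); bot.movel(p,rot=o,max_speed=120)
bot.move_ptp([300,400,300],o); bot.dwell(.5)
s=bot.get_state(); print(s["t"],s["contact_force"])
cv2.imwrite("pics/tf.png",imaging.capture("top"))
i=imaging.capture("side"); cv2.imwrite("pics/sf.png",i)
a=cv2.imread("pics/side0.png"); cv2.imwrite("pics/sfc.png",np.hstack([cv2.resize(x[110:195,205:310],None,fx=3.7,fy=5,interpolation=cv2.INTER_CUBIC) for x in(a,i)]))
E
```

```text
30.5833 [ 0.38963243 -0.18410599 -0.04120136]
```

View pics/tf.png

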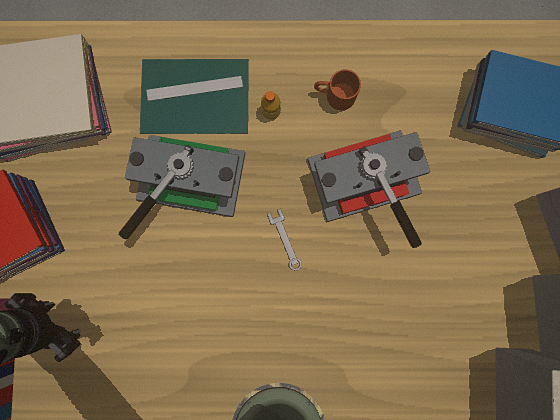

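View pics/sfc.png

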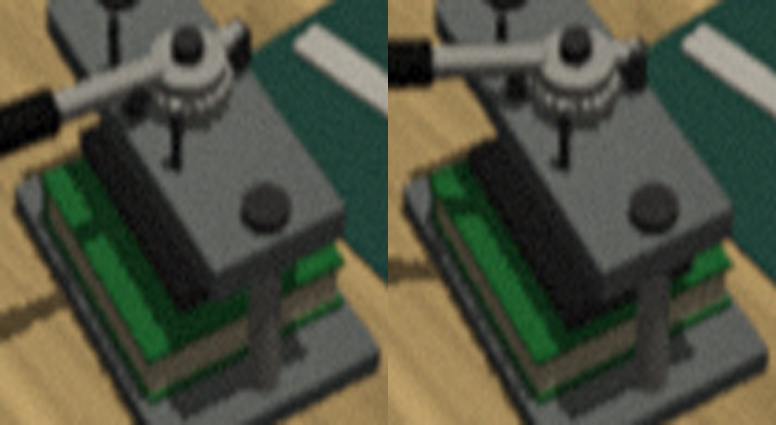

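```bash
python3 - <<'E'
from h import *
R=np.array([[np.cos(YAW),-np.sin(YAW)],[np.sin(YAW),np.cos(YAW)]])
for z in range(40,75,4):
    P=[[*(C+R@np.array(q)),z] for q in((-50,-77.5),(-78,-84))]
    print(z,[((x-[205,110])*[3.7,5]).round() for x in proj("side",P)])
E
```

```text
40 [array([177., 348.]), array([146., 374.])]
44 [array([177., 342.]), array([145., 368.])]
48 [array([177., 336.]), array([145., 363.])]
52 [array([177., 330.]), array([145., 357.])]
56 [array([177., 324.]), array([145., 351.])]
60 [array([177., 318.]), array([145., 345.])]
64 [array([177., 313.]), array([144., 339.])]
68 [array([177., 306.]), array([144., 333.])]
72 [array([176., 300.]), array([144., 327.])]
```

```bash
python3 - <<'E'
from h import *
i=cv2.imread("pics/sf.png");a=cv2.imread("pics/side0.png")
cv2.imwrite("pics/z.png",np.hstack([cv2.resize(x[150:200,225:275],None,fx=8,fy=8,interpolation=cv2.INTER_CUBIC) for x in(cv2.convertScaleAbs(a,alpha=2.2),cv2.convertScaleAbs(i,alpha=2.2))]))
E
```

```text
(no output)
```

View pics/z.png

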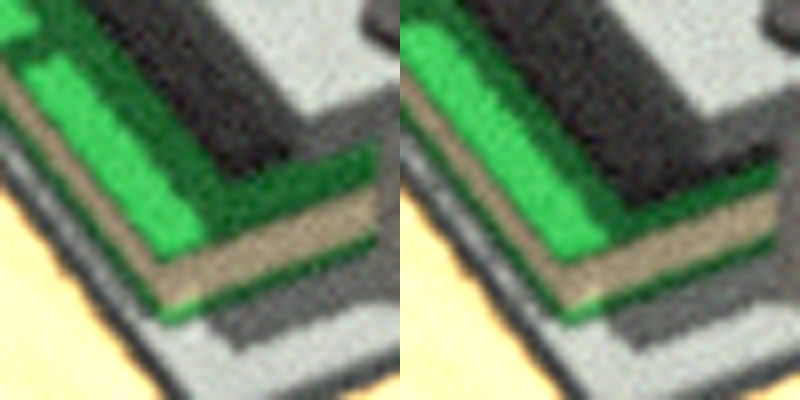

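```bash
python3 - <<'E'
from h import *
print(bot.sign_off(), bot.get_state()["t"])
E
```

```text
the job is handed in; nothing more can be done
the job is handed in; nothing more can be done
```

I gripped the green press's wrench and swung it through five full clockwise strokes with free returns. I then let go, moved the arm clear and handed the job in. The clock read 30.6 s at my last check, just before that.

- **Plate travel:** From the side camera, the plate went down about 14 mm over the first three strokes and did not visibly move in the last two.
- **Clutch:** The force held at about 3 N through most of the last two strokes, against about 0.5 N while the screw was turning freely. That fits the clutch slipping, though both readings are below the stated 9 N and 4 N because I took them with the arm stopped between steps.
- **On the book:** The underside of the plate measured about 50 mm up and the top of the book 46–50 mm, so they are in contact within camera accuracy. A rougher first reading put the plate at about 56 mm; the enlarged picture corrected it.
- **Red press:** Its wrench looks unmoved in the final top picture, and the contact force on the tool was about zero.

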